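# Build the display hill and crown it with the red-based miniature

### The arm

A 6-joint arm with a two-finger parallel gripper is mounted at the origin on the work surface. World frame = base frame: x ahead of the robot, y to its left, z up, the work surface at z = 0. Lengths are in m, angles in rad, forces in N, time in s.
With the tool pointing down it reaches from about 0.4 to 0.825 m from the base axis. Payload 7 kg.
Tool frame: the origin (TCP) lies midway between the tips of the shut fingers; the grasp point (between the pads) lies hold_point_z behind it (hold_point_z is the distance from the TCP to the grasp point, in m); z points along the fingers, y is the line along which they close (so a half turn about z gives the same grasp; the last joint's range is limited). The gripper opens to 88 mm and grips with 3 to 60 N. Pads are 19 mm wide; open, the fingers measure 130 mm over their backs; the gripper's body (78 mm by 193 mm) begins 47 mm behind the grasp point.
Start: joints at [1.539, 0.359, 0.012, 0, -1.224, -0.288], TCP at [0.212, 0.641, 0.227] pointing down, gripper open.
Joint ranges: [-3.07, 3.07], [-1.43, 2.12], [-1.02, 1.25], [-3.03, 1.67], [-3.05, -0], [-3.03, 3.03]. Speed limits (rad/s): [2.39, 2.39, 3.01, 3.14, 3.14, 3.14].

### API

Orientations are given as [roll, pitch, yaw] about the fixed x, y, z axes, in that order (R = Rz(yaw) Ry(pitch) Rx(roll)).
In Python, from station import * gives the robot as it stands.
- The arm moves only by the tool apply_moves, never from a script. Its argument "steps" is a list of rows, each an object with "translation": the shift along the world's x, y, z scaled (see below), a list of three; "rotation": the turn, a rotation vector about the world's x, y, z scaled (see below), a list of three. A call has exactly 10 rows; each row is the pose to reach, as a shift and turn from the pose commanded when the call began; what a row does not reach only later rows make up. The controller multiplies each number of a shift by 250 mm and each number of a turn by 30 degrees. A row lasts 1/12 s, in which the tool goes at most 41.7 mm and 7.16 degrees, less where a joint would pass 70% of its speed; a pose out of reach is approached as far as the arm can. A call with a number of a shift or a turn outside -1 to 1 is refused whole. A call with a gripper value outside its range is refused whole. "jaw" is the closure, from -1 (fully open) to 1 (shut), so that 0 is half open, set as the call begins (left out, the last holds). The fingers move at their own pace and stop on an object; "newtons" is the grip in N (left out, the last holds). Time passes only in rows, so rows that repeat a pose let the fingers close, or fill a call up. It gives the time, the measured TCP pose, the force, the opening and the grip force at its end, in the units of the state.
- get_state(): the state, without advancing time (a new reading comes with each control period).
- grab_frame(name): name is "side" or "top" or "wrist"; returns the picture (480x640x3 uint8, blue, green, red); there is no depth.
- camera_model(name): a dict with "fx", "fy", "cx", "cy" (pixels), "k1" (the pictures are not rectified: a ray, as slopes to the right and down, at radius r is drawn at 1 + k1 r^2 times it, then the intrinsics apply), "xyz" and "rotation" of the camera in the world. Camera axes: x right, y down, z forward; pixel columns grow to the right and rows downward; lengths in m; the calibration is good to about 2 mm. A picture is of the moment at which its call begins: read the wrist's pose just before it. camera_model takes no time and is no camera call; for the wrist camera it gives the pose at the moment of the call.
- job_done(): hands the job in; it is judged then, once.
The state is a dict: "t": time; "q": joint angles; "qd": joint speeds; "joint_efforts": joint torques, N m; "eef_pos": TCP position; "ee_rot": TCP orientation; "force": force on the tool from outside, world axes, zero at the start; "moment": the same for the moment, N m; "width": finger opening in m; "gripper_force": force on a finger pad.
Only numpy, scipy, OpenCV 4.12 (cv2) and the standard library are available. Lean on these libraries where they do the work, as an engineer would, in place of code of your own. Each camera call takes 0.05 s, during which the arm holds its last target. There are 200 camera calls.

### The job

Build the little display hill on the round cork coaster: lay the widest (green) hex tile flat in the middle of the coaster, then the grey tile in the middle of the green one, then the white tile in the middle of the grey one, painted faces up and one at a time in that order, and last stand the miniature with the red base upright in the middle of the white tile. The tiles may be turned any way round. Leave the other two miniatures, the tea light and the bit box where they stand.

Things in the scene. Friction and masses are not known exactly. Their poses are not given: they have to be found in the camera images.
- tile_green_center (a point): Hexagonal beech tile, 22 mm thick, 64 mm across flats (74 mm across corners), its upper face painted meadow green, about 55 g. The point is its centre, 11 mm above its underside; z up. One pair of flats faces along +x and -x, the others at 60 and 120 degrees from it. Painted face up at the start. Loose, lying flat.
- tile_grey_center (a point): Hexagonal beech tile, 22 mm thick, 52 mm across flats (60 mm across corners), its upper face painted dark rock grey, about 36 g. The point is its centre, 11 mm above its underside; z up. One pair of flats faces along +x and -x, the others at 60 and 120 degrees from it. Painted face up at the start. Loose, lying flat.
- tile_white_center (a point): Hexagonal beech tile, 22 mm thick, 42 mm across flats (48 mm across corners), its upper face painted snow white, about 24 g. The point is its centre, 11 mm above its underside; z up. One pair of flats faces along +x and -x, the others at 60 and 120 degrees from it. Painted face up at the start. Loose, lying flat.
- mini_red_center (a point): Pewter-grey resin miniature, a cloaked figure in a pointed helmet, 62 mm tall, on a round red base 36 mm across and 6 mm thick. The point is its centre, 31 mm above its underside; z up. From 13 to 39 mm above the underside the cloak is a plain upright round 22 mm thick; a sword stands out 3 mm on the +x side, so the clear sides to grip are +y and -y. About 30 g, loose, standing.
- coaster: Round cork coaster, 100 mm across, 6 mm thick, fixed to the shelf. The origin is the centre of its underside, on the shelf surface (height 0); its upper face is 6 mm above. z up.
- mini_blue_center (a point): Pewter-grey resin miniature, a cloaked figure in a pointed helmet, 62 mm tall, on a round blue base 36 mm across and 6 mm thick. The point is its centre, 31 mm above its underside; z up. From 13 to 39 mm above the underside the cloak is a plain upright round 22 mm thick; a sword stands out 3 mm on the +x side, so the clear sides to grip are +y and -y. About 30 g, loose, standing. Bystander.
- mini_yellow_center (a point): Pewter-grey resin miniature, a cloaked figure in a pointed helmet, 62 mm tall, on a round yellow base 36 mm across and 6 mm thick. The point is its centre, 31 mm above its underside; z up. From 13 to 39 mm above the underside the cloak is a plain upright round 22 mm thick; a sword stands out 3 mm on the +x side, so the clear sides to grip are +y and -y. About 30 g, loose, standing. Bystander.
- tealight_center (a point): White round battery tea light holder, 60 mm across, 54 mm tall with its plastic flame, small grey push switch on top. The point is 27 mm above its underside; z up. Loose bystander.
- bitbox: Frosted plastic bit box with its lid clipped on by two blue clips, about 114 mm (x) by 166 mm (y) by 52 mm tall. The origin is the centre of its underside; z up. Loose bystander.
There are look-alikes about, which are no part of the job. What is shaped like the part that bears tile_grey_center but blue or purple is not meant.

How it is judged:
On the way, in this order (a step that is already met when the one before it is completed fails the run):
1. the green tile lies centred on the cork coaster, let go (horizontal distance between tile_green_center and coaster below 0.012 m and height (world z) of tile_green_center between 0.013 and 0.021 m and angle between tile_green_center's own z axis and vertical below 0.12 rad and contact force between the fingers and tile_green below 0.1 N), for 0.2 s.
2. the grey tile lies centred on the green tile, let go (horizontal distance between tile_green_center and coaster below 0.012 m and height (world z) of tile_green_center between 0.013 and 0.021 m and angle between each of tile_green_center, tile_grey_center's own z axis and vertical below 0.12 rad and horizontal distance between tile_grey_center and tile_green_center below 0.01 m and height (world z) of tile_grey_center between 0.035 and 0.043 m and contact force between the fingers and tile_grey below 0.1 N), for 0.2 s.
3. the white tile lies centred on the grey tile, let go (horizontal distance between tile_green_center and coaster below 0.012 m and height (world z) of tile_green_center between 0.013 and 0.021 m and angle between each of tile_green_center, tile_grey_center, tile_white_center's own z axis and vertical below 0.12 rad and horizontal distance between tile_grey_center and tile_green_center below 0.01 m and height (world z) of tile_grey_center between 0.035 and 0.043 m and horizontal distance between tile_white_center and tile_grey_center below 0.01 m and height (world z) of tile_white_center between 0.057 and 0.065 m and contact force between the fingers and tile_white below 0.1 N), for 0.2 s.
4. the miniature with the red base stands centred on the white tile, let go (horizontal distance between tile_green_center and coaster below 0.012 m and height (world z) of tile_green_center between 0.013 and 0.021 m and angle between each of tile_green_center, tile_grey_center, tile_white_center, mini_red_center's own z axis and vertical below 0.12 rad and horizontal distance between tile_grey_center and tile_green_center below 0.01 m and height (world z) of tile_grey_center between 0.035 and 0.043 m and horizontal distance between tile_white_center and tile_grey_center below 0.01 m and height (world z) of tile_white_center between 0.057 and 0.065 m and horizontal distance between mini_red_center and tile_white_center below 0.009 m and height (world z) of mini_red_center between 0.099 and 0.107 m and contact force between the fingers and mini_red below 0.1 N), for 0.2 s.
At the end, for the whole second after the job is handed in: Green tile centred on the coaster within 12 mm, grey on green and white on grey within 10 mm each, the red-based miniature upright on the white tile within 9 mm; all within 4 mm of their stacked height and within 0.12 rad of level with painted faces up, let go and at rest (all of step 4 and linear speed of each of tile_green, tile_grey, tile_white, mini_red below 0.02 m/s and contact force between the fingers and tile_green below 0.1 N and contact force between the fingers and tile_grey below 0.1 N and contact force between the fingers and tile_white below 0.1 N); the robot touches nothing.
It fails at once if the blue-based miniature is pushed more than 15 mm or knocked over (distance of mini_blue_center from where it was at the start of the episode above 0.015 m or angle between mini_blue_center's own z axis and vertical above 0.5 rad).
It fails at once if the yellow-based miniature is pushed more than 15 mm or knocked over (distance of mini_yellow_center from where it was at the start of the episode above 0.015 m or angle between mini_yellow_center's own z axis and vertical above 0.5 rad).
It fails at once if the tea light is pushed more than 15 mm or knocked over (distance of tealight_center from where it was at the start of the episode above 0.015 m or angle between tealight_center's own z axis and vertical above 0.5 rad).
It fails at once if the bit box is pushed more than 15 mm or knocked over (distance of bitbox from where it was at the start of the episode above 0.015 m or angle between bitbox's own z axis and vertical above 0.5 rad).
It also fails if it takes over 120 s, if anything falls off the work surface, if the arm or the gripper's body presses on something with over 40 N, if the wrist force passes 120 N, or if a joint passes its speed limit or range.

## Working session

There is one attempt and no reset: what is moved stays moved. The work goes in short steps, Python scripts to look and compute and a tool call to move; the robot and the scene stay as the last step left them, time stands still between calls to the robot, and variables do not carry over. Pictures are saved under pics/ and viewed, at most 14 in all, crops included, and the job is handed in when it is done.

Besides the shell and the picture viewer there is one more tool, called as name(argument=value, ...) on one line, values as JSON. apply_moves: Moves the arm, as the interface text tells. Shifts and turns lie within -1 to 1; 1 stands for 250 mm of shift or 30 degrees of turn. Its arguments: {"type":"object","properties":{"steps":{"type":"array"},"jaw":{"type":"number"},"newtons":{"type":"number"}},"required":["steps"]}

```bash
mkdir -p pics; ls
python3 - <<'E'
from station import *
import cv2
for n in ("top","side","wrist"):
    print(n,camera_model(n)); cv2.imwrite(f"pics/{n}0.png",grab_frame(n))
print(get_state())
E
```

```text
pics
top {'fx': 540.546324496513, 'fy': 540.546324496513, 'cx': 319.3590578434451, 'cy': 234.5560925001787, 'k1': -0.12762851091062474, 'xyz': array([0.3915876 , 0.08228007, 1.26430977]), 'rotation': array([-3.04499437,  0.01182688, -1.58370818])}
side {'fx': 435.62208334163336, 'fy': 435.62208334163336, 'cx': 318.48638101701454, 'cy': 235.96745072285646, 'k1': 0.017901229943416624, 'xyz': array([ 0.2107109 , -0.50226446,  0.45476414]), 'rotation': array([-2.11500418, -0.00907606, -0.44405442])}
wrist {'fx': 422.34282704219174, 'fy': 422.34282704219174, 'cx': 320.0946936718042, 'cy': 230.90138923074156, 'k1': -0.003517912437556387, 'xyz': array([0.27752703, 0.61906485, 0.38444163]), 'rotation': array([ 2.88472213e+00, -1.27798458e-03, -1.89001152e+00])}
{'t': 0.15, 'q': array([ 1.53908008e+00,  3.59225490e-01,  1.12893209e-02, -2.59864595e-04,
       -1.22408637e+00, -2.88073155e-01]), 'qd': array([-0.000209  , -0.00224457,  0.00234404,  0.0012339 , -0.00183266,
        0.00188613]), 'joint_efforts': array([-1.18257653e-03, -5.83275390e+01,  2.93292028e+01,  7.00127721e+00,
        8.75547412e-03, -1.08275397e-04]), 'eef_pos': array([0.21212283, 0.6404273 , 0.22584364]), 'ee_rot': array([ 3.14034755e+00, -1.14150133e-04, -3.19877786e-01]), 'force': array([-0.46262966,  0.6172603 ,  0.30257989]), 'moment': array([-0.01212248, -0.03826343, -0.00140692]), 'gripper_force': 0.0, 'width': 0.08773640304910306}
```

View pics/top0.png

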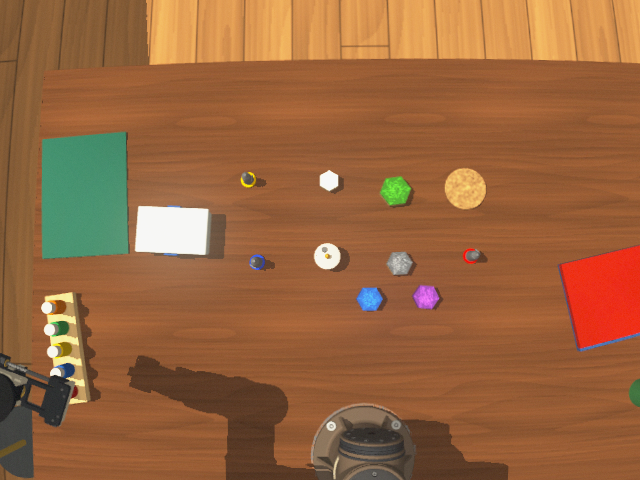

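View pics/side0.png

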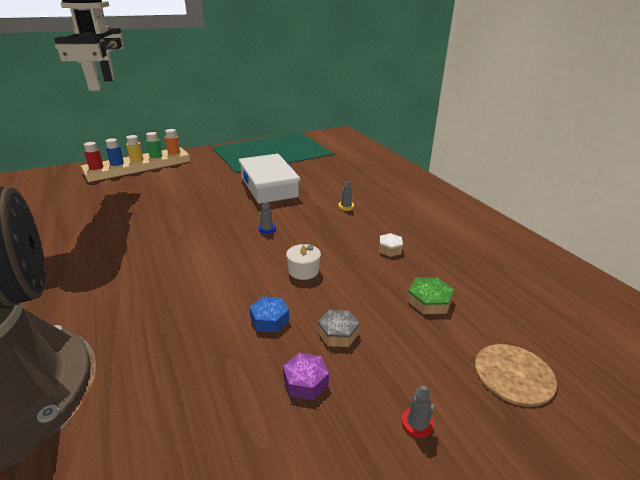

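```bash
python3 -c "
import station
print([n for n in dir(station) if n[0]!='_']); print(getattr(station,'hold_point_z',None))"
```

```text
['Unreachable', 'camera_model', 'get_state', 'grab_frame', 'hold_point_z', 'job_done']
0.0188
```

```bash
cat > h.py <<'E'
from station import *
import numpy as np, cv2
from scipy.spatial.transform import Rotation as Ro
def cast(c,uv,z):
    uv=np.asarray(uv,float).reshape(-1,1,2)
    K=np.array([[c['fx'],0,c['cx']],[0,c['fy'],c['cy']],[0,0,1]])
    p=cv2.undistortPoints(uv,K,np.array([c['k1'],0,0,0.])).reshape(-1,2)
    d=np.c_[p,np.ones(len(p))]@Ro.from_euler('xyz',c['rotation']).as_matrix().T
    return (c['xyz']+d*((z-c['xyz'][2])/d[:,2])[:,None])[:,:2]
def proj(c,P):
    R=Ro.from_euler('xyz',c['rotation']).as_matrix(); p=(np.asarray(P)-c['xyz'])@R
    p=p[:2]/p[2]; p=p*(1+c['k1']*(p@p)); return p*c['fx']+[c['cx'],c['cy']]
def mask(im,kind):
    h,s,v=[a.astype(int) for a in cv2.split(cv2.cvtColor(im,cv2.COLOR_BGR2HSV))]
    return {'green':(h>45)&(h<75)&(s>120)&(v>60),'grey':(s<60)&(v>35)&(v<225),'white':(s<40)&(v>150),
      'red':((h<5)|(h>174))&(s>190)&(v>80),'cork':(h>9)&(h<25)&(s>90)&(v>130),
      'blue':(h>105)&(h<128)&(s>150)&(v>60),'yellow':(h>22)&(h<34)&(s>150)&(v>100)}[kind].astype(np.uint8)*255
def find(im,c,kind,z,near,r):
    """near: world xy guess; r: pixel radius window -> centre, hull xy, widths"""
    u=proj(c,[*near,z]); w=np.zeros(im.shape[:2],np.uint8); cv2.circle(w,tuple(int(x) for x in u),r,255,-1)
    m=cv2.morphologyEx(mask(im,kind)&w,cv2.MORPH_CLOSE,np.ones((5,5)))
    m=cv2.morphologyEx(m,cv2.MORPH_OPEN,np.ones((3,3)))
    k=max(cv2.findContours(m,cv2.RETR_EXTERNAL,cv2.CHAIN_APPROX_NONE)[0],key=cv2.contourArea)
    P=cast(c,cv2.convexHull(k),z); M=cv2.moments((P*1e4).astype(np.float32))
    cen=np.array([M['m10'],M['m01']])/M['m00']/1e4
    A=np.radians(np.arange(0,180,1)); wd=np.array([np.ptp(P@[np.cos(a),np.sin(a)]) for a in A])
    f=wd.reshape(3,60).mean(0)
    return cen,int(np.argmin(f)),f.min(),f.max(),k
def pr(n,r): print(n,'xy',r[0].round(4),'flat dir deg mod60',r[1],'widths mm',round(r[2]*1e3,1),round(r[3]*1e3,1))
E
python3 - <<'E'
from h import *
im=cv2.imread('pics/top0.png'); c=camera_model('top')
for n,k,z,uv,r in (('green','green',.022,(396,191),28),('grey','grey',.022,(399,263),20),('white','white',.022,(329,181),20),('coaster','cork',.006,(465,188),32),('redbase','red',.006,(472,256),16),('tealight','white',.045,(327,257),20),('blue','blue',.006,(257,262),16),('yellow','yellow',.006,(248,180),16)):
    g=cast(c,[uv],z)[0]; pr(n,find(im,c,k,z,g,r))
s=cv2.imread('pics/side0.png'); cs=camera_model('side')
for n,k,z,uv,r in (('green','green',.022,(431,294),32),('grey','grey',.022,(339,325),28),('white','white',.022,(391,241),20),('coaster','cork',.006,(515,374),60),('redbase','red',.006,(418,424),28)):
    g=cast(cs,[uv],z)[0]; pr('s '+n,find(s,cs,k,z,g,r))
print('box',cast(c,[(137,207),(210,208),(208,255),(135,253)],.052))
cv2.imwrite('pics/crop.png',cv2.resize(im[150:320,290:510],None,fx=3.5,fy=3.5,interpolation=cv2.INTER_CUBIC))
E
```

```text
green xy [ 0.613  -0.0826] flat dir deg mod60 7 widths mm 62.5 69.0
grey xy [ 0.4441 -0.087 ] flat dir deg mod60 2 widths mm 51.6 56.8
white xy [0.6396 0.0722] flat dir deg mod60 29 widths mm 40.6 44.7
coaster xy [ 0.6206 -0.2499] flat dir deg mod60 27 widths mm 152.6 153.9
redbase xy [ 0.4584 -0.2429] flat dir deg mod60 28 widths mm 8.6 9.2
tealight xy [0.4613 0.0788] flat dir deg mod60 29 widths mm 56.0 57.0Traceback (most recent call last):
  File "<stdin>", line 4, in <module>
  File "h.py", line 23, in find
    k=max(cv2.findContours(m,cv2.RETR_EXTERNAL,cv2.CHAIN_APPROX_NONE)[0],key=cv2.contourArea)
ValueError: max() iterable argument is empty
```

Run:
```python
from h import *
im=cv2.imread('pics/top0.png'); hs=cv2.cvtColor(im,cv2.COLOR_BGR2HSV)
for n,(u,v) in dict(cork=(465,188),table=(465,225),red=(466,256),redR=(473,263),blue=(252,262),blueb=(257,269),yel=(242,180),table2=(420,190),greyside=(399,277)).items(): print(n,hs[v-1:v+2,u-1:u+2].reshape(-1,3)[[0,4,8]].tolist())
cv2.imwrite('pics/crop.png',cv2.resize(im[150:320,290:510],None,fx=3.5,fy=3.5,interpolation=cv2.INTER_CUBIC))
```

```text
cork [[19, 144, 241], [22, 135, 245], [21, 140, 244]]
table [[12, 163, 150], [12, 165, 150], [12, 171, 154]]
red [[2, 176, 227], [4, 80, 146], [10, 27, 115]]
redR [[0, 245, 244], [5, 202, 193], [11, 161, 157]]
blue [[16, 23, 146], [19, 26, 135], [15, 26, 120]]
blueb [[114, 184, 236], [115, 180, 236], [12, 161, 152]]
yel [[28, 245, 247], [28, 245, 247], [23, 202, 222]]
table2 [[12, 165, 155], [13, 168, 156], [12, 163, 156]]
greyside [[10, 133, 100], [12, 158, 153], [11, 157, 156]]
```

View pics/crop.png

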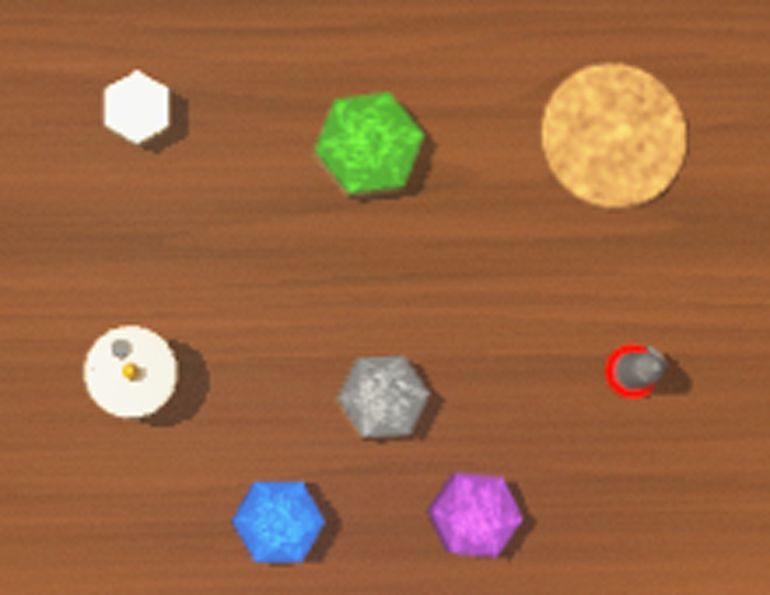

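The crop shows the green tile (396,191 in the top view), the grey tile (399,263) with its blue (370,299) and purple (427,297) look-alikes, white (329,181), coaster (465,188), and the red-based mini (472,256) versus blue (257,262) and yellow (248,180). I choose by the painted colours. The green cloth at (85,195) and the red box at (600,300) are not candidates.

```bash
sed -i "s/(s>90)&(v>130)/(s>90)\&(v>190)/; s/(s>190)&(v>80)/(s>150)\&(v>150)/" h.py
sed -i "s/    m=cv2.morphologyEx(m,cv2.MORPH_OPEN,np.ones((3,3)))/    if kind not in ('red','blue','yellow'): m=cv2.morphologyEx(m,cv2.MORPH_OPEN,np.ones((3,3)))/" h.py
python3 - <<'E'
from h import *
im=cv2.imread('pics/top0.png'); c=camera_model('top')
for n,k,z,uv,r in (('green','green',.022,(396,191),28),('coaster','cork',.006,(465,188),32),('redbase','red',.006,(472,256),16),('blue','blue',.006,(257,262),16),('yellow','yellow',.006,(248,180),16)):
    g=cast(c,[uv],z)[0]; R=find(im,c,k,z,g,r); pr(n,R); (u,rr)=cv2.minEnclosingCircle(R[4]); print('   encl',cast(c,[u],z)[0].round(4),rr)
s=cv2.imread('pics/side0.png'); cs=camera_model('side')
for n,k,z,uv,r in (('green','green',.022,(431,294),32),('grey','grey',.022,(339,325),28),('white','white',.022,(391,241),20),('coaster','cork',.006,(515,374),60),('redbase','red',.006,(418,424),28)):
    g=cast(cs,[uv],z)[0]; pr('s '+n,find(s,cs,k,z,g,r))
print('box',cast(c,[(137,207),(210,208),(208,255),(135,253)],.052))
w=camera_model('wrist'); print('tcp px',proj(w,get_state()['eef_pos']))
E
```

```text
green xy [ 0.613  -0.0826] flat dir deg mod60 7 widths mm 62.5 69.0
   encl [ 0.6127 -0.0833] 14.916707992553711
coaster xy [ 0.62   -0.2518] flat dir deg mod60 13 widths mm 97.9 99.1
   encl [ 0.6189 -0.2507] 20.94059944152832
redbase xy [ 0.4587 -0.256 ] flat dir deg mod60 38 widths mm 34.2 34.9
   encl [ 0.4586 -0.2576] 7.835216522216797
blue xy [0.4521 0.2431] flat dir deg mod60 59 widths mm 32.5 33.3
   encl [0.4521 0.2426] 7.423677444458008
yellow xy [0.639  0.2679] flat dir deg mod60 34 widths mm 23.1 25.1
   encl [0.6427 0.2669] 6.5193023681640625
s green xy [ 0.6128 -0.0832] flat dir deg mod60 6 widths mm 65.1 73.1
s grey xy [ 0.4437 -0.088 ] flat dir deg mod60 2 widths mm 54.2 59.9
s white xy [0.6395 0.0723] flat dir deg mod60 26 widths mm 43.1 46.6
s coaster xy [ 0.6175 -0.2367] flat dir deg mod60 16 widths mm 67.3 69.9
s redbase xy [ 0.4488 -0.2535] flat dir deg mod60 33 widths mm 22.2 23.7
box [[0.57909715 0.51541525]
 [0.57364702 0.34392294]
 [0.4663002  0.34775218]
 [0.47273933 0.51792118]]
tcp px [320.36418255 295.66847145]
```

apply_moves(steps=[{"translation": [0.1,-0.15,0],"rotation": [0,0,-0.16]},{"translation": [0.2,-0.28,0],"rotation": [0,0,-0.16]},{"translation": [0.3,-0.4,0],"rotation": [0,0,-0.16]},{"translation": [0.4,-0.53,0],"rotation": [0,0,-0.16]},{"translation": [0.5,-0.65,0],"rotation": [0,0,-0.16]},{"translation": [0.55,-0.8,0],"rotation": [0,0,-0.16]},{"translation": [0.6,-0.95,0],"rotation": [0,0,-0.16]},{"translation": [0.6,-0.98,0],"rotation": [0,0,-0.16]},{"translation": [0.6,-0.98,0],"rotation": [0,0,-0.16]},{"translation": [0.6,-0.98,0],"rotation": [0,0,-0.16]}], jaw=-1)

```text
t: 0.98
eef_pos: [0.3625, 0.3955, 0.2269]
ee_rot: [-3.141, 0.0, -0.405]
force: [0.3, 0.5, -0.3]
width: 0.0879
gripper_force: 0.0
```

apply_moves(steps=[{"translation": [0.1,-0.15,0],"rotation": [0,0,0]},{"translation": [0.2,-0.28,0],"rotation": [0,0,0]},{"translation": [0.3,-0.4,0],"rotation": [0,0,0]},{"translation": [0.4,-0.53,0],"rotation": [0,0,0]},{"translation": [0.5,-0.65,0],"rotation": [0,0,0]},{"translation": [0.55,-0.8,0],"rotation": [0,0,0]},{"translation": [0.6,-0.95,0],"rotation": [0,0,0]},{"translation": [0.6,-0.98,0],"rotation": [0,0,0]},{"translation": [0.6,-0.98,0],"rotation": [0,0,0]},{"translation": [0.6,-0.98,0],"rotation": [0,0,0]}])

```text
t: 1.82
eef_pos: [0.5126, 0.1514, 0.2263]
ee_rot: [3.141, 0.0, -0.404]
force: [-0.1, 0.3, -0.4]
width: 0.0876
gripper_force: 0.0
```

apply_moves(steps=[{"translation": [0.1,-0.15,0],"rotation": [0,0,0]},{"translation": [0.2,-0.28,0],"rotation": [0,0,0]},{"translation": [0.3,-0.4,0],"rotation": [0,0,0]},{"translation": [0.4,-0.53,-0.1],"rotation": [0,0,0]},{"translation": [0.4,-0.65,-0.2],"rotation": [0,0,0]},{"translation": [0.4,-0.8,-0.2],"rotation": [0,0,0]},{"translation": [0.4,-0.935,-0.2],"rotation": [0,0,0]},{"translation": [0.404,-0.935,-0.2],"rotation": [0,0,0]},{"translation": [0.404,-0.935,-0.2],"rotation": [0,0,0]},{"translation": [0.404,-0.935,-0.2],"rotation": [0,0,0]}])

```text
t: 2.65
eef_pos: [0.6138, -0.0815, 0.1763]
ee_rot: [-3.141, 0.0, -0.402]
force: [0.8, 0.9, 0.8]
width: 0.0878
gripper_force: 0.0
```

```bash
cat > look.py <<'E'
import sys
from h import *
name=sys.argv[1]; st=get_state(); c=camera_model('wrist'); im=grab_frame('wrist'); cv2.imwrite(f'pics/{name}.png',im)
print(st['t'],'tcp',st['eef_pos'].round(4),'yaw',np.degrees(st['ee_rot'][2]).round(1),'width',round(st['width'],4),st['gripper_force'])
for a in sys.argv[2:]:
    k,z,x,y,r=a.split(','); z,x,y=map(float,(z,x,y))
    R=find(im,c,k,z,(x,y),int(r)); pr(k,R); (u,rr)=cv2.minEnclosingCircle(R[4]); print('   encl',cast(c,[u],z)[0].round(4),round(rr))
E
python3 look.py w1 green,.022,.613,-.083,130
```

```text
2.65 tcp [ 0.6138 -0.0815  0.1763] yaw -23.1 width 0.0878 0.0
green xy [ 0.6141 -0.0836] flat dir deg mod60 7 widths mm 63.6 72.1
   encl [ 0.615  -0.0839] 48
```

View pics/w1.png

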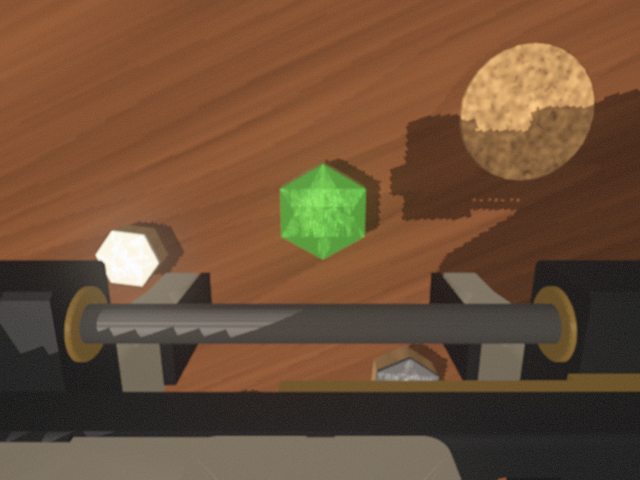

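The wrist view shows the green tile at (323,211), its flats square to the jaws, and the coaster at (527,111). The estimates agree, so I'm going down to grasp.

apply_moves(steps=[{"translation": [0,-0.008,-0.1],"rotation": [0,0,0]},{"translation": [0,-0.008,-0.2],"rotation": [0,0,0]},{"translation": [0,-0.008,-0.3],"rotation": [0,0,0]},{"translation": [0,-0.008,-0.4],"rotation": [0,0,0]},{"translation": [0,-0.008,-0.5],"rotation": [0,0,0]},{"translation": [0,-0.008,-0.58],"rotation": [0,0,0]},{"translation": [0,-0.008,-0.64],"rotation": [0,0,0]},{"translation": [0,-0.008,-0.68],"rotation": [0,0,0]},{"translation": [0,-0.008,-0.69],"rotation": [0,0,0]},{"translation": [0,-0.008,-0.69],"rotation": [0,0,0]}], jaw=-1)

```text
t: 3.53
eef_pos: [0.6133, -0.0839, 0.0038]
ee_rot: [3.141, 0.001, -0.402]
force: [-0.2, -0.3, 0.2]
width: 0.0874
gripper_force: 0.0
```

apply_moves(steps=[{"translation": [0,0,0],"rotation": [0,0,0]},{"translation": [0,0,0],"rotation": [0,0,0]},{"translation": [0,0,0],"rotation": [0,0,0]},{"translation": [0,0,0],"rotation": [0,0,0]},{"translation": [0,0,0],"rotation": [0,0,0]},{"translation": [0,0,0],"rotation": [0,0,0]},{"translation": [0,0,0],"rotation": [0,0,0]},{"translation": [0,0,0],"rotation": [0,0,0]},{"translation": [0,0,0],"rotation": [0,0,0]},{"translation": [0,0,0],"rotation": [0,0,0]}], jaw=1, newtons=15)

```text
t: 4.37
eef_pos: [0.6137, -0.085, 0.0049]
ee_rot: [-3.141, -0.001, -0.403]
force: [-0.6, 0.7, 5.4]
width: 0.064
gripper_force: 15.0
```

apply_moves(steps=[{"translation": [0,0,0.05],"rotation": [0,0,0]},{"translation": [0,0,0.12],"rotation": [0,0,0]},{"translation": [0,0,0.2],"rotation": [0,0,0]},{"translation": [0,-0.1,0.25],"rotation": [0,0,0]},{"translation": [0,-0.2,0.3],"rotation": [0,0,0]},{"translation": [0,-0.3,0.3],"rotation": [0,0,0]},{"translation": [0.02,-0.4,0.3],"rotation": [0,0,0]},{"translation": [0.024,-0.5,0.3],"rotation": [0,0,0]},{"translation": [0.024,-0.57,0.3],"rotation": [0,0,0]},{"translation": [0.024,-0.57,0.3],"rotation": [0,0,0]}])

```text
t: 5.2
eef_pos: [0.6186, -0.2306, 0.0786]
ee_rot: [3.141, 0.001, -0.407]
force: [1.2, 0.2, -1.1]
width: 0.064
gripper_force: 15.0
```

```bash
python3 look.py w2 green,.098,.62,-.227,150 cork,.006,.6195,-.2515,120
```

```text
5.2 tcp [ 0.6186 -0.2306  0.0786] yaw -23.3 width 0.064 14.999696016311646
green xy [ 0.6348 -0.2374] flat dir deg mod60 7 widths mm 49.7 51.4
   encl [ 0.6307 -0.2356] 90
cork xy [ 0.6518 -0.2307] flat dir deg mod60 7 widths mm 38.8 41.0
   encl [ 0.6534 -0.2297] 50
```

View pics/w2.png

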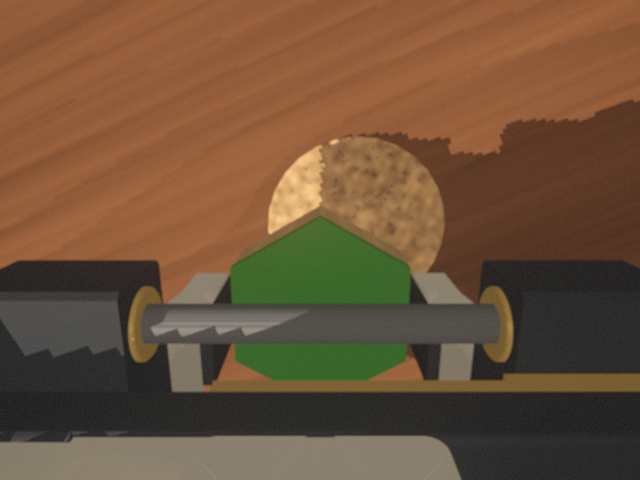

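Run:
```python
from h import *
c=camera_model('wrist'); st=get_state(); y=st['ee_rot'][2]
k=cast(c,[(321,217)],.0957)[0]; cen=k-.03695*np.array([np.cos(y),np.sin(y)])
print('corner',k,'centre',cen,'tcp',st['eef_pos'],'off',cen-st['eef_pos'][:2])
# rim points of cork at left, top, right extremes
P=cast(c,[(268,222),(363,137),(444,220),(300,158),(420,165)],.006)
A=np.c_[2*P,np.ones(5)]; s=np.linalg.lstsq(A,(P**2).sum(1),rcond=None)[0]; print('coaster',s[:2],'r',np.sqrt(s[2]+s[:2]@s[:2]))
```

```text
corner [ 0.6521142  -0.24376986] centre [ 0.61817305 -0.22916502] tcp [ 0.61855392 -0.22920491  0.07849892] off [-3.80871706e-04  3.98902210e-05]
coaster [ 0.61998167 -0.25144133] r 0.049552289449804
```

apply_moves(steps=[{"translation": [0.003,-0.045,0],"rotation": [0,0,0]},{"translation": [0.006,-0.089,-0.03],"rotation": [0,0,0]},{"translation": [0.006,-0.089,-0.08],"rotation": [0,0,0]},{"translation": [0.006,-0.089,-0.13],"rotation": [0,0,0]},{"translation": [0.006,-0.089,-0.18],"rotation": [0,0,0]},{"translation": [0.006,-0.089,-0.22],"rotation": [0,0,0]},{"translation": [0.006,-0.089,-0.25],"rotation": [0,0,0]},{"translation": [0.006,-0.089,-0.264],"rotation": [0,0,0]},{"translation": [0.006,-0.089,-0.27],"rotation": [0,0,0]},{"translation": [0.006,-0.089,-0.27],"rotation": [0,0,0]}])

```text
t: 6.08
eef_pos: [0.6208, -0.2496, 0.0115]
ee_rot: [3.141, 0.0, -0.403]
force: [0.1, 0.8, -1.6]
width: 0.0645
gripper_force: 15.0
```

apply_moves(steps=[{"translation": [0,0,0],"rotation": [0,0,0]},{"translation": [0,0,0],"rotation": [0,0,0]},{"translation": [0,0,0],"rotation": [0,0,0]},{"translation": [0,0,0],"rotation": [0,0,0]},{"translation": [0,0,0],"rotation": [0,0,0]},{"translation": [0,0,0],"rotation": [0,0,0]},{"translation": [0,0,0],"rotation": [0,0,0]},{"translation": [0,0,0],"rotation": [0,0,0]},{"translation": [0,0,0],"rotation": [0,0,0]},{"translation": [0,0,0],"rotation": [0,0,0]}], jaw=-1)

```text
t: 6.92
eef_pos: [0.6207, -0.2498, 0.0115]
ee_rot: [3.142, 0.0, -0.404]
force: [-0.4, -1.0, -0.2]
width: 0.0877
gripper_force: 0.0
```

apply_moves(steps=[{"translation": [0,0,0.05],"rotation": [0,0,0]},{"translation": [0,0,0.12],"rotation": [0,0,0]},{"translation": [0,0,0.22],"rotation": [0,0,0]},{"translation": [0,0,0.34],"rotation": [0,0,0]},{"translation": [0,0,0.46],"rotation": [0,0,0]},{"translation": [0,0,0.58],"rotation": [0,0,0]},{"translation": [0,0,0.66],"rotation": [0,0,0]},{"translation": [0,0,0.66],"rotation": [0,0,0]},{"translation": [0,0,0.66],"rotation": [0,0,0]},{"translation": [0,0,0.66],"rotation": [0,0,0]}])

```text
t: 7.75
eef_pos: [0.6203, -0.2495, 0.1767]
ee_rot: [-3.141, 0.0, -0.404]
force: [0.5, 0.2, -0.6]
width: 0.0877
gripper_force: 0.0
```

```bash
python3 look.py w3 green,.028,.62,-.2514,150 cork,.006,.6195,-.2515,150
```

```text
7.75 tcp [ 0.6203 -0.2495  0.1767] yaw -23.1 width 0.0877 0.0
green xy [ 0.621  -0.2496] flat dir deg mod60 7 widths mm 62.9 71.5
   encl [ 0.6215 -0.25  ] 48
cork xy [ 0.6205 -0.2529] flat dir deg mod60 0 widths mm 98.4 99.0
   encl [ 0.622  -0.2535] 62
```

apply_moves(steps=[{"translation": [-0.07,0.065,0],"rotation": [0,0,-0.16]},{"translation": [-0.17,0.16,0],"rotation": [0,0,-0.16]},{"translation": [-0.28,0.26,0],"rotation": [0,0,-0.16]},{"translation": [-0.39,0.36,0],"rotation": [0,0,-0.16]},{"translation": [-0.5,0.46,0],"rotation": [0,0,-0.16]},{"translation": [-0.6,0.55,0],"rotation": [0,0,-0.16]},{"translation": [-0.67,0.62,0],"rotation": [0,0,-0.16]},{"translation": [-0.705,0.648,0],"rotation": [0,0,-0.16]},{"translation": [-0.705,0.648,0],"rotation": [0,0,-0.16]},{"translation": [-0.705,0.648,0],"rotation": [0,0,-0.16]}], jaw=-0.5)

```text
t: 8.63
eef_pos: [0.4446, -0.0876, 0.1765]
ee_rot: [3.141, -0.0, -0.486]
force: [-0.1, -0.1, 0.8]
width: 0.0658
gripper_force: 0.0
```

```bash
python3 look.py w4 grey,.022,.444,-.0875,55
```

```text
8.6333 tcp [ 0.4446 -0.0876  0.1765] yaw -27.8 width 0.0658 0.0
grey xy [ 0.445  -0.0881] flat dir deg mod60 2 widths mm 52.2 59.3
   encl [ 0.4452 -0.0884] 39
```

View pics/w4.png

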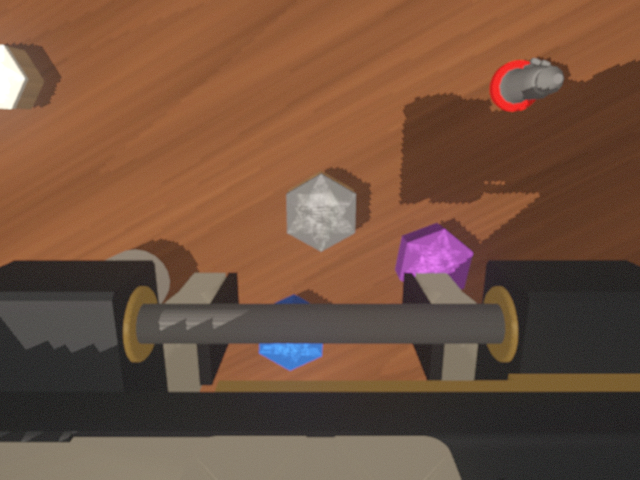

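The view shows the grey tile (321,212) square to the jaws, with purple (435,257) and blue (291,335) outside the finger paths. Descending.

apply_moves(steps=[{"translation": [0,-0.002,-0.1],"rotation": [0,0,0]},{"translation": [0,-0.002,-0.2],"rotation": [0,0,0]},{"translation": [0,-0.002,-0.3],"rotation": [0,0,0]},{"translation": [0,-0.002,-0.4],"rotation": [0,0,0]},{"translation": [0,-0.002,-0.5],"rotation": [0,0,0]},{"translation": [0,-0.002,-0.58],"rotation": [0,0,0]},{"translation": [0,-0.002,-0.64],"rotation": [0,0,0]},{"translation": [0,-0.002,-0.68],"rotation": [0,0,0]},{"translation": [0,-0.002,-0.69],"rotation": [0,0,0]},{"translation": [0,-0.002,-0.69],"rotation": [0,0,0]}])

```text
t: 9.52
eef_pos: [0.4444, -0.089, 0.0028]
ee_rot: [3.14, 0.002, -0.488]
force: [0.2, -0.6, 0.1]
width: 0.0659
gripper_force: 0.0
```

apply_moves(steps=[{"translation": [0,0,0],"rotation": [0,0,0]},{"translation": [0,0,0],"rotation": [0,0,0]},{"translation": [0,0,0],"rotation": [0,0,0]},{"translation": [0,0,0],"rotation": [0,0,0]},{"translation": [0,0,0],"rotation": [0,0,0]},{"translation": [0,0,0],"rotation": [0,0,0]},{"translation": [0,0,0],"rotation": [0,0,0]},{"translation": [0,0,0],"rotation": [0,0,0]},{"translation": [0,0,0],"rotation": [0,0,0]},{"translation": [0,0,0],"rotation": [0,0,0]}], jaw=1, newtons=15)

```text
t: 10.35
eef_pos: [0.445, -0.0882, 0.0047]
ee_rot: [-3.141, -0.001, -0.487]
force: [-1.0, -0.8, 6.7]
width: 0.0519
gripper_force: 15.0
```

apply_moves(steps=[{"translation": [0,0,0.05],"rotation": [0,0,0]},{"translation": [0,0,0.12],"rotation": [0,0,0]},{"translation": [0,0,0.2],"rotation": [0,0,0]},{"translation": [0,0,0.28],"rotation": [0,0,0]},{"translation": [0,0,0.36],"rotation": [0,0,0]},{"translation": [0,0,0.4],"rotation": [0,0,0]},{"translation": [0,0,0.4],"rotation": [0,0,0]},{"translation": [0,0,0.4],"rotation": [0,0,0]},{"translation": [0,0,0.4],"rotation": [0,0,0]},{"translation": [0,0,0.4],"rotation": [0,0,0]}])

```text
t: 11.18
eef_pos: [0.4437, -0.0883, 0.1031]
ee_rot: [3.141, 0.001, -0.488]
force: [0.6, 0.4, -0.4]
width: 0.0514
gripper_force: 15.0
```

apply_moves(steps=[{"translation": [0.05,-0.045,0],"rotation": [0,0,0]},{"translation": [0.14,-0.13,0],"rotation": [0,0,0]},{"translation": [0.25,-0.23,0],"rotation": [0,0,0]},{"translation": [0.36,-0.33,0],"rotation": [0,0,0]},{"translation": [0.47,-0.43,0],"rotation": [0,0,0]},{"translation": [0.57,-0.52,0],"rotation": [0,0,0]},{"translation": [0.65,-0.59,0],"rotation": [0,0,0]},{"translation": [0.7,-0.635,0],"rotation": [0,0,0]},{"translation": [0.708,-0.646,0],"rotation": [0,0,0]},{"translation": [0.708,-0.646,0],"rotation": [0,0,0]}])

```text
t: 12.02
eef_pos: [0.621, -0.2505, 0.1018]
ee_rot: [3.141, 0.003, -0.489]
force: [-0.0, -0.8, -0.5]
width: 0.0518
gripper_force: 15.0
```

```bash
python3 look.py w5
```

```text
12.0167 tcp [ 0.621  -0.2505  0.1018] yaw -28.0 width 0.0518 14.999866671860218
```

View pics/w5.png

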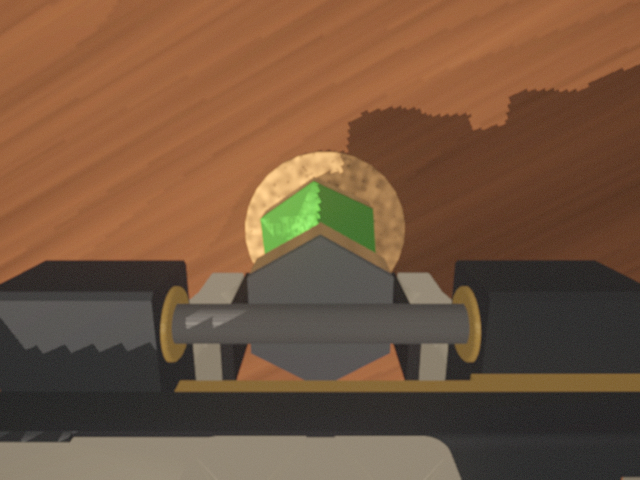

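Run:
```python
from h import *
c=camera_model('wrist'); st=get_state(); y=st['ee_rot'][2]; print(st['eef_pos'])
d=lambda a:np.array([np.cos(a),np.sin(a)])
print('grey',cast(c,[(321,237)],st['eef_pos'][2]-.0047+.022)[0]-.0300*d(y))
print('green',cast(c,[(319,180)],.028)[0]-.03695*d(np.radians(-23)))
```

```text
[ 0.62047084 -0.24977003  0.10223186]
grey [ 0.62003148 -0.24956221]
green [ 0.61906637 -0.25170331]
```

apply_moves(steps=[{"translation": [-0.002,-0.004,-0.03],"rotation": [0,0,0]},{"translation": [-0.002,-0.004,-0.07],"rotation": [0,0,0]},{"translation": [-0.002,-0.004,-0.12],"rotation": [0,0,0]},{"translation": [-0.002,-0.004,-0.17],"rotation": [0,0,0]},{"translation": [-0.002,-0.004,-0.21],"rotation": [0,0,0]},{"translation": [-0.002,-0.004,-0.24],"rotation": [0,0,0]},{"translation": [-0.002,-0.004,-0.26],"rotation": [0,0,0]},{"translation": [-0.002,-0.004,-0.27],"rotation": [0,0,0]},{"translation": [-0.002,-0.004,-0.276],"rotation": [0,0,0]},{"translation": [-0.002,-0.004,-0.276],"rotation": [0,0,0]}])

```text
t: 12.9
eef_pos: [0.6211, -0.2508, 0.035]
ee_rot: [3.142, -0.0, -0.487]
force: [0.4, 0.4, -0.3]
width: 0.0516
gripper_force: 15.0
```

apply_moves(steps=[{"translation": [0,0,0],"rotation": [0,0,0]},{"translation": [0,0,0],"rotation": [0,0,0]},{"translation": [0,0,0],"rotation": [0,0,0]},{"translation": [0,0,0],"rotation": [0,0,0]},{"translation": [0,0,0],"rotation": [0,0,0]},{"translation": [0,0,0],"rotation": [0,0,0]},{"translation": [0,0,0],"rotation": [0,0,0]},{"translation": [0,0,0],"rotation": [0,0,0]},{"translation": [0,0,0],"rotation": [0,0,0]},{"translation": [0,0,0],"rotation": [0,0,0]}], jaw=-0.5)

```text
t: 13.73
eef_pos: [0.621, -0.2507, 0.035]
ee_rot: [3.142, 0.0, -0.487]
force: [-0.5, 0.8, 0.7]
width: 0.0655
gripper_force: 0.0
```

apply_moves(steps=[{"translation": [0,0,0.05],"rotation": [0,0,0]},{"translation": [0,0,0.12],"rotation": [0,0,0]},{"translation": [0,0,0.22],"rotation": [0,0,0]},{"translation": [0,0,0.34],"rotation": [0,0,0]},{"translation": [0,0,0.46],"rotation": [0,0,0]},{"translation": [0,0,0.54],"rotation": [0,0,0]},{"translation": [0,0,0.58],"rotation": [0,0,0]},{"translation": [0,0,0.58],"rotation": [0,0,0]},{"translation": [0,0,0.58],"rotation": [0,0,0]},{"translation": [0,0,0.58],"rotation": [0,0,0]}])

```text
t: 14.57
eef_pos: [0.6202, -0.2505, 0.1788]
ee_rot: [3.141, 0.002, -0.488]
force: [-0.0, 0.4, -0.1]
width: 0.0658
gripper_force: 0.0
```

```bash
python3 look.py w6 green,.028,.62,-.2514,150 grey,.05,.62,-.2507,90
```

```text
14.5667 tcp [ 0.6202 -0.2505  0.1788] yaw -27.9 width 0.0658 0.0
green xy [ 0.6358 -0.2503] flat dir deg mod60 6 widths mm 50.7 56.1
   encl [ 0.6257 -0.2511] 45
grey xy [ 0.6212 -0.2505] flat dir deg mod60 2 widths mm 52.1 58.6
   encl [ 0.6216 -0.2509] 42
```

apply_moves(steps=[{"translation": [0.004,0.06,0],"rotation": [0,0,0.1]},{"translation": [0.01,0.15,0],"rotation": [0,0,0.2]},{"translation": [0.015,0.25,0],"rotation": [0,0,0.3]},{"translation": [0.02,0.36,0],"rotation": [0,0,0.4]},{"translation": [0.03,0.47,0],"rotation": [0,0,0.5]},{"translation": [0.035,0.58,0],"rotation": [0,0,0.6]},{"translation": [0.04,0.69,0],"rotation": [0,0,0.7]},{"translation": [0.05,0.8,0],"rotation": [0,0,0.8]},{"translation": [0.06,0.9,0],"rotation": [0,0,0.87]},{"translation": [0.06,0.95,0],"rotation": [0,0,0.87]}])

```text
t: 15.45
eef_pos: [0.6357, -0.0108, 0.1786]
ee_rot: [3.141, 0.002, -0.028]
force: [0.2, 0.2, -0.3]
width: 0.0657
gripper_force: 0.0
```

apply_moves(steps=[{"translation": [0.008,0.1,0],"rotation": [0,0,0]},{"translation": [0.016,0.2,0],"rotation": [0,0,0]},{"translation": [0.018,0.28,0],"rotation": [0,0,0]},{"translation": [0.018,0.33,0],"rotation": [0,0,0]},{"translation": [0.018,0.34,0],"rotation": [0,0,0]},{"translation": [0.018,0.34,0],"rotation": [0,0,0]},{"translation": [0.018,0.34,0],"rotation": [0,0,0]},{"translation": [0.018,0.34,0],"rotation": [0,0,0]},{"translation": [0.018,0.34,0],"rotation": [0,0,0]},{"translation": [0.018,0.34,0],"rotation": [0,0,0]}])

```text
t: 16.28
eef_pos: [0.6405, 0.0709, 0.1801]
ee_rot: [3.142, -0.0, -0.033]
force: [0.3, 0.1, -1.1]
width: 0.0655
gripper_force: 0.0
```

```bash
python3 look.py w7 white,.022,.6396,.0722,60
```

```text
16.2833 tcp [0.6405 0.0709 0.1801] yaw -1.9 width 0.0655 0.0
white xy [0.6402 0.0711] flat dir deg mod60 29 widths mm 42.7 48.5
   encl [0.6406 0.0709] 32
```

View pics/w7.png

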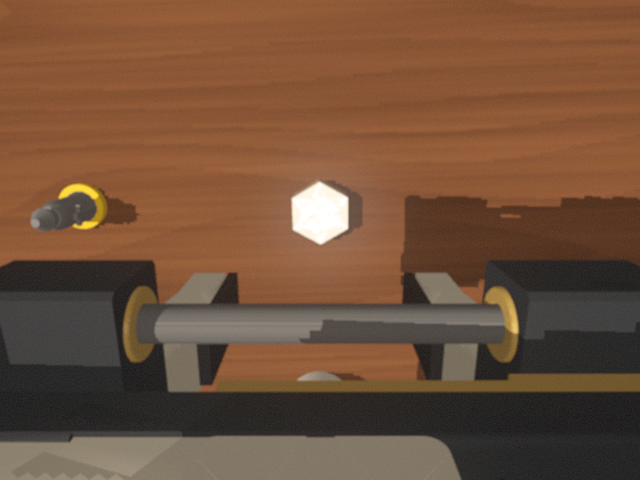

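The white tile is at (320,212), square to the jaws, and yellow (82,207) and the tea light (320,375) are well clear. Descending.

apply_moves(steps=[{"translation": [0,0,-0.1],"rotation": [0,0,0]},{"translation": [0,0,-0.2],"rotation": [0,0,0]},{"translation": [0,0,-0.3],"rotation": [0,0,0]},{"translation": [0,0,-0.4],"rotation": [0,0,0]},{"translation": [0,0,-0.5],"rotation": [0,0,0]},{"translation": [0,0,-0.58],"rotation": [0,0,0]},{"translation": [0,0,-0.64],"rotation": [0,0,0]},{"translation": [0,0,-0.68],"rotation": [0,0,0]},{"translation": [0,0,-0.7],"rotation": [0,0,0]},{"translation": [0,0,-0.7],"rotation": [0,0,0]}])

```text
t: 17.17
eef_pos: [0.6401, 0.0714, 0.0042]
ee_rot: [3.141, 0.001, -0.032]
force: [-0.8, 0.1, 0.5]
width: 0.0657
gripper_force: 0.0
```

apply_moves(steps=[{"translation": [0,0,0],"rotation": [0,0,0]},{"translation": [0,0,0],"rotation": [0,0,0]},{"translation": [0,0,0],"rotation": [0,0,0]},{"translation": [0,0,0],"rotation": [0,0,0]},{"translation": [0,0,0],"rotation": [0,0,0]},{"translation": [0,0,0],"rotation": [0,0,0]},{"translation": [0,0,0],"rotation": [0,0,0]},{"translation": [0,0,0],"rotation": [0,0,0]},{"translation": [0,0,0],"rotation": [0,0,0]},{"translation": [0,0,0],"rotation": [0,0,0]}], jaw=1, newtons=15)

```text
t: 18.0
eef_pos: [0.6409, 0.0719, 0.0059]
ee_rot: [-3.141, -0.001, -0.031]
force: [-0.5, 0.1, 7.3]
width: 0.0415
gripper_force: 15.0
```

apply_moves(steps=[{"translation": [0,0,0.05],"rotation": [0,0,0]},{"translation": [0,0,0.12],"rotation": [0,0,0]},{"translation": [0,0,0.2],"rotation": [0,0,0]},{"translation": [0,0,0.28],"rotation": [0,0,0]},{"translation": [0,0,0.36],"rotation": [0,0,0]},{"translation": [0,0,0.44],"rotation": [0,0,0]},{"translation": [0,0,0.48],"rotation": [0,0,0]},{"translation": [0,0,0.48],"rotation": [0,0,0]},{"translation": [0,0,0.48],"rotation": [0,0,0]},{"translation": [0,0,0.48],"rotation": [0,0,0]}])

```text
t: 18.83
eef_pos: [0.6396, 0.0716, 0.1239]
ee_rot: [3.141, 0.002, -0.032]
force: [1.0, -0.8, -1.0]
width: 0.0415
gripper_force: 15.0
```

apply_moves(steps=[{"translation": [-0.004,-0.06,0],"rotation": [0,0,0]},{"translation": [-0.01,-0.15,0],"rotation": [0,0,0]},{"translation": [-0.015,-0.25,0],"rotation": [0,0,0]},{"translation": [-0.02,-0.36,0],"rotation": [0,0,0]},{"translation": [-0.03,-0.47,0],"rotation": [0,0,0]},{"translation": [-0.035,-0.58,0],"rotation": [0,0,0]},{"translation": [-0.04,-0.69,0],"rotation": [0,0,0]},{"translation": [-0.05,-0.8,0],"rotation": [0,0,0]},{"translation": [-0.06,-0.9,0],"rotation": [0,0,0]},{"translation": [-0.06,-0.95,0],"rotation": [0,0,0]}])

```text
t: 19.67
eef_pos: [0.6238, -0.1687, 0.1235]
ee_rot: [3.141, 0.003, -0.034]
force: [0.4, 0.5, 0.2]
width: 0.0419
gripper_force: 15.0
```

apply_moves(steps=[{"translation": [-0.005,-0.08,0],"rotation": [0,0,0]},{"translation": [-0.01,-0.17,0],"rotation": [0,0,0]},{"translation": [-0.014,-0.25,0],"rotation": [0,0,0]},{"translation": [-0.014,-0.31,0],"rotation": [0,0,0]},{"translation": [-0.014,-0.338,0],"rotation": [0,0,0]},{"translation": [-0.014,-0.338,0],"rotation": [0,0,0]},{"translation": [-0.014,-0.338,0],"rotation": [0,0,0]},{"translation": [-0.014,-0.338,0],"rotation": [0,0,0]},{"translation": [-0.014,-0.338,0],"rotation": [0,0,0]},{"translation": [-0.014,-0.338,0],"rotation": [0,0,0]}])

```text
t: 20.5
eef_pos: [0.6222, -0.2493, 0.1252]
ee_rot: [-3.142, -0.0, -0.031]
force: [-0.2, 0.2, 0.3]
width: 0.0418
gripper_force: 15.0
```

```bash
python3 look.py w8
```

```text
20.5 tcp [ 0.6222 -0.2493  0.1252] yaw -1.8 width 0.0418 14.999894946813583
```

View pics/w8.png

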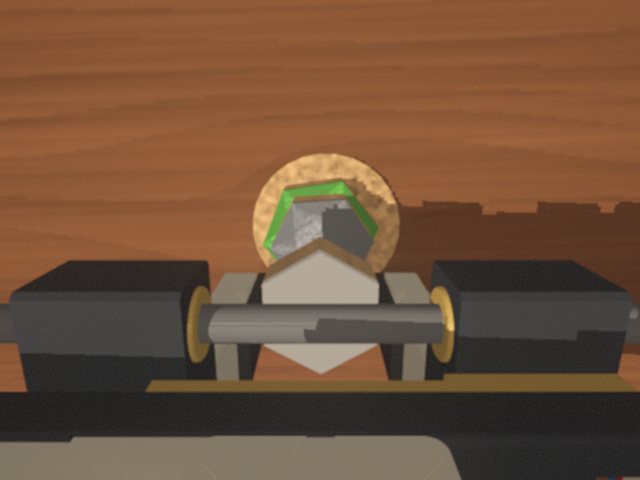

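apply_moves(steps=[{"translation": [-0.003,-0.004,-0.03],"rotation": [0,0,0]},{"translation": [-0.003,-0.004,-0.07],"rotation": [0,0,0]},{"translation": [-0.003,-0.004,-0.12],"rotation": [0,0,0]},{"translation": [-0.003,-0.004,-0.17],"rotation": [0,0,0]},{"translation": [-0.003,-0.004,-0.21],"rotation": [0,0,0]},{"translation": [-0.003,-0.004,-0.24],"rotation": [0,0,0]},{"translation": [-0.003,-0.004,-0.26],"rotation": [0,0,0]},{"translation": [-0.003,-0.004,-0.27],"rotation": [0,0,0]},{"translation": [-0.003,-0.004,-0.278],"rotation": [0,0,0]},{"translation": [-0.003,-0.004,-0.278],"rotation": [0,0,0]}])

```text
t: 21.38
eef_pos: [0.6215, -0.2514, 0.0561]
ee_rot: [3.141, -0.001, -0.032]
force: [-0.3, 0.6, -0.2]
width: 0.042
gripper_force: 15.0
```

apply_moves(steps=[{"translation": [0,0,0],"rotation": [0,0,0]},{"translation": [0,0,0],"rotation": [0,0,0]},{"translation": [0,0,0],"rotation": [0,0,0]},{"translation": [0,0,0],"rotation": [0,0,0]},{"translation": [0,0,0],"rotation": [0,0,0]},{"translation": [0,0,0],"rotation": [0,0,0]},{"translation": [0,0,0],"rotation": [0,0,0]},{"translation": [0,0,0],"rotation": [0,0,0]},{"translation": [0,0,0],"rotation": [0,0,0]},{"translation": [0,0,0],"rotation": [0,0,0]}], jaw=-0.5)

```text
t: 22.22
eef_pos: [0.6212, -0.2513, 0.0555]
ee_rot: [3.142, 0.0, -0.032]
force: [0.1, 0.8, 0.1]
width: 0.0657
gripper_force: 0.0
```

apply_moves(steps=[{"translation": [0,0,0.05],"rotation": [0,0,0]},{"translation": [0,0,0.12],"rotation": [0,0,0]},{"translation": [0,0,0.22],"rotation": [0,0,0]},{"translation": [0,0,0.34],"rotation": [0,0,0]},{"translation": [0,0,0.46],"rotation": [0,0,0]},{"translation": [0,0,0.54],"rotation": [0,0,0]},{"translation": [0,0,0.58],"rotation": [0,0,0]},{"translation": [0,0,0.58],"rotation": [0,0,0]},{"translation": [0,0,0.58],"rotation": [0,0,0]},{"translation": [0,0,0.58],"rotation": [0,0,0]}])

```text
t: 23.05
eef_pos: [0.6204, -0.251, 0.1993]
ee_rot: [-3.141, 0.002, -0.032]
force: [0.3, -0.6, -1.5]
width: 0.0655
gripper_force: 0.0
```

```bash
python3 look.py w9 white,.072,.621,-.2507,75
python3 - <<'E'
from h import *
im=cv2.imread('pics/w9.png'); cv2.imwrite('pics/w9c.png',im[100:300,200:450])
E
```

```text
23.05 tcp [ 0.6204 -0.251   0.1993] yaw -1.8 width 0.0655 0.0
white xy [ 0.6226 -0.2493] flat dir deg mod60 29 widths mm 48.9 50.7
   encl [ 0.6263 -0.251 ] 40
```

View pics/w9c.png

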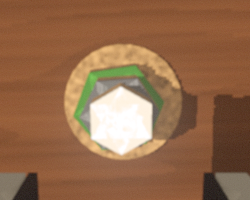

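apply_moves(steps=[{"translation": [-0.06,0,0],"rotation": [0,0,0]},{"translation": [-0.15,0,0],"rotation": [0,0,0]},{"translation": [-0.26,-0.01,0],"rotation": [0,0,0]},{"translation": [-0.38,-0.02,0],"rotation": [0,0,0]},{"translation": [-0.49,-0.02,0],"rotation": [0,0,0]},{"translation": [-0.58,-0.024,0],"rotation": [0,0,0]},{"translation": [-0.648,-0.024,0],"rotation": [0,0,0]},{"translation": [-0.648,-0.024,0],"rotation": [0,0,0]},{"translation": [-0.648,-0.024,0],"rotation": [0,0,0]},{"translation": [-0.648,-0.024,0],"rotation": [0,0,0]}])

```text
t: 23.93
eef_pos: [0.4595, -0.2573, 0.2001]
ee_rot: [-3.142, 0.001, -0.032]
force: [0.2, -0.6, -0.5]
width: 0.0659
gripper_force: 0.0
```

```bash
python3 look.py w10 red,.006,.4585,-.257,60
python3 - <<'E'
from h import *
im=cv2.imread('pics/w10.png'); cv2.imwrite('pics/w10c.png',cv2.resize(im[150:270,260:400],None,fx=5,fy=5,interpolation=cv2.INTER_CUBIC))
E
```

```text
23.9333 tcp [ 0.4595 -0.2573  0.2001] yaw -1.8 width 0.0659 0.0
red xy [ 0.4609 -0.2591] flat dir deg mod60 8 widths mm 34.8 35.5
   encl [ 0.4604 -0.2594] 21
```

View pics/w10c.png

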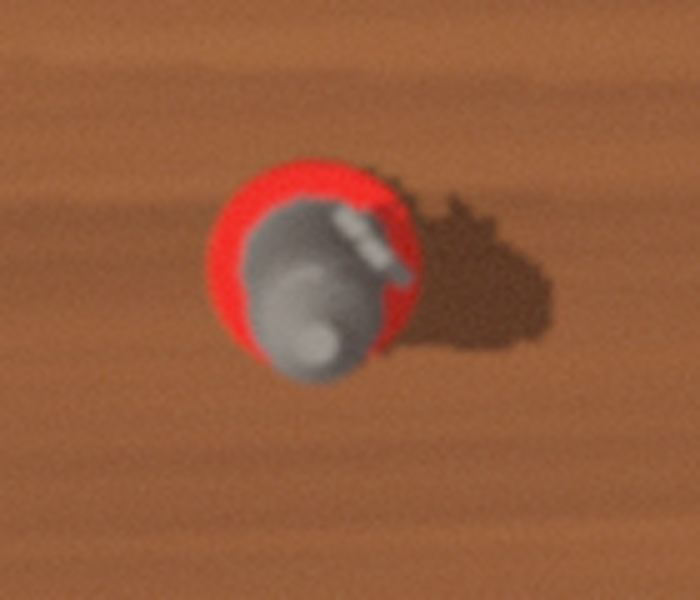

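The crop shows the red base centred at about (316,265) in the crop, with the sword bar to the upper right at (372,245). That puts the sword near -47° in the world, so I turn the gripper to match.

apply_moves(steps=[{"translation": [0.003,-0.008,0],"rotation": [0,0,-0.1]},{"translation": [0.003,-0.008,0],"rotation": [0,0,-0.2]},{"translation": [0.003,-0.008,0],"rotation": [0,0,-0.3]},{"translation": [0.003,-0.008,0],"rotation": [0,0,-0.4]},{"translation": [0.003,-0.008,0],"rotation": [0,0,-0.5]},{"translation": [0.003,-0.008,0],"rotation": [0,0,-0.6]},{"translation": [0.003,-0.008,0],"rotation": [0,0,-0.7]},{"translation": [0.003,-0.008,0],"rotation": [0,0,-0.8]},{"translation": [0.003,-0.008,0],"rotation": [0,0,-0.9]},{"translation": [0.003,-0.008,0],"rotation": [0,0,-1]}])

```text
t: 24.82
eef_pos: [0.4607, -0.2591, 0.1998]
ee_rot: [3.141, 0.001, -0.558]
force: [0.7, 0.2, 0.4]
width: 0.0657
gripper_force: 0.0
```

apply_moves(steps=[{"translation": [0,0,0],"rotation": [0,0,-0.1]},{"translation": [0,0,0],"rotation": [0,0,-0.2]},{"translation": [0,0,0],"rotation": [0,0,-0.3]},{"translation": [0,0,0],"rotation": [0,0,-0.4]},{"translation": [0,0,0],"rotation": [0,0,-0.5]},{"translation": [0,0,-0.04],"rotation": [0,0,-0.5]},{"translation": [0,0,-0.1],"rotation": [0,0,-0.5]},{"translation": [0,0,-0.16],"rotation": [0,0,-0.5]},{"translation": [0,0,-0.2],"rotation": [0,0,-0.5]},{"translation": [0,0,-0.2],"rotation": [0,0,-0.5]}])

```text
t: 25.65
eef_pos: [0.4587, -0.2587, 0.1475]
ee_rot: [3.139, 0.004, -0.816]
force: [-0.6, -0.9, -0.1]
width: 0.0653
gripper_force: 0.0
```

```bash
python3 look.py w11 red,.006,.460,-.259,70
python3 - <<'E'
from h import *
im=cv2.imread('pics/w11.png'); cv2.imwrite('pics/w11c.png',cv2.resize(im[150:390,160:480],None,fx=2,fy=2))
E
```

```text
25.65 tcp [ 0.4587 -0.2587  0.1475] yaw -46.8 width 0.0653 0.0
red xy [ 0.4606 -0.2603] flat dir deg mod60 13 widths mm 34.5 35.6
   encl [ 0.4599 -0.2598] 25
```

View pics/w11c.png

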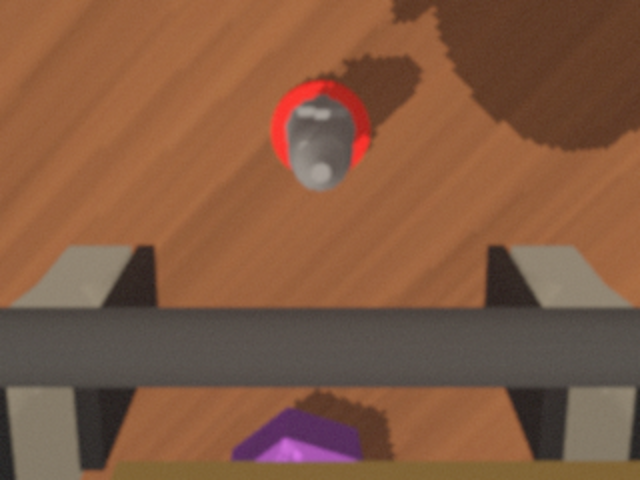

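The sword now points straight along the tool's x axis and the base is centred between the fingers. Descending to the cloak.

apply_moves(steps=[{"translation": [0.004,-0.004,-0.06],"rotation": [0,0,0]},{"translation": [0.004,-0.004,-0.13],"rotation": [0,0,0]},{"translation": [0.004,-0.004,-0.2],"rotation": [0,0,0]},{"translation": [0.004,-0.004,-0.28],"rotation": [0,0,0]},{"translation": [0.004,-0.004,-0.36],"rotation": [0,0,0]},{"translation": [0.004,-0.004,-0.43],"rotation": [0,0,0]},{"translation": [0.004,-0.004,-0.49],"rotation": [0,0,0]},{"translation": [0.004,-0.004,-0.53],"rotation": [0,0,0]},{"translation": [0.004,-0.004,-0.55],"rotation": [0,0,0]},{"translation": [0.004,-0.004,-0.55],"rotation": [0,0,0]}])

```text
t: 26.53
eef_pos: [0.4609, -0.2603, 0.0125]
ee_rot: [3.141, 0.001, -0.817]
force: [-0.7, -0.5, 0.6]
width: 0.0657
gripper_force: 0.0
```

apply_moves(steps=[{"translation": [0,0,0],"rotation": [0,0,0]},{"translation": [0,0,0],"rotation": [0,0,0]},{"translation": [0,0,0],"rotation": [0,0,0]},{"translation": [0,0,0],"rotation": [0,0,0]},{"translation": [0,0,0],"rotation": [0,0,0]},{"translation": [0,0,0],"rotation": [0,0,0]},{"translation": [0,0,0],"rotation": [0,0,0]},{"translation": [0,0,0],"rotation": [0,0,0]},{"translation": [0,0,0],"rotation": [0,0,0]},{"translation": [0,0,0],"rotation": [0,0,0]}], jaw=1, newtons=12)

```text
t: 27.37
eef_pos: [0.461, -0.2603, 0.0132]
ee_rot: [-3.142, -0.0, -0.817]
force: [-0.5, 0.0, 2.8]
width: 0.0216
gripper_force: 12.0
```

apply_moves(steps=[{"translation": [0,0,0.04],"rotation": [0,0,0]},{"translation": [0,0,0.1],"rotation": [0,0,0]},{"translation": [0,0,0.18],"rotation": [0,0,0]},{"translation": [0,0,0.27],"rotation": [0,0,0]},{"translation": [0,0,0.36],"rotation": [0,0,0]},{"translation": [0,0,0.44],"rotation": [0,0,0]},{"translation": [0,0,0.5],"rotation": [0,0,0]},{"translation": [0,0,0.5],"rotation": [0,0,0]},{"translation": [0,0,0.5],"rotation": [0,0,0]},{"translation": [0,0,0.5],"rotation": [0,0,0]}])

```text
t: 28.2
eef_pos: [0.4605, -0.2601, 0.1379]
ee_rot: [-3.142, 0.0, -0.818]
force: [0.1, 0.9, -1.0]
width: 0.0216
gripper_force: 12.0
```

Run:
```python
from h import *
c=camera_model('top'); im=grab_frame('top'); cv2.imwrite('pics/t2.png',im)
pr('white',find(im,c,'white',.072,(.6212,-.2512),20)); pr('green',find(im,c,'green',.028,(.6212,-.2512),30))
u=proj(c,[.6212,-.2512,.072]).astype(int); cv2.imwrite('pics/t2c.png',cv2.resize(im[u[1]-50:u[1]+90,u[0]-70:u[0]+70],None,fx=4,fy=4))
```

```text
white xy [ 0.6267 -0.2491] flat dir deg mod60 28 widths mm 38.7 39.9Traceback (most recent call last):
  File "<stdin>", line 3, in <module>
  File "h.py", line 23, in find
    k=max(cv2.findContours(m,cv2.RETR_EXTERNAL,cv2.CHAIN_APPROX_NONE)[0],key=cv2.contourArea)
ValueError: max() iterable argument is empty
```

Run:
```python
from h import *
c=camera_model('wrist'); st=get_state()
T=Ro.from_euler('xyz',st['ee_rot']); C=Ro.from_euler('xyz',c['rotation'])
off=T.inv().apply(c['xyz']-st['eef_pos']); rel=T.inv()*C
T9=Ro.from_euler('xyz',[-3.141,.002,-.032])
c9=dict(c); c9['xyz']=np.array([.6204,-.251,.1993])+T9.apply(off); c9['rotation']=(T9*rel).as_euler('xyz')
im=cv2.imread('pics/w9.png'); m=(im.min(2)>190).astype(np.uint8)*255
m[:170]=0;m[275:]=0;m[:,:260]=0;m[:,390:]=0
k=max(cv2.findContours(m,0,2)[0],key=cv2.contourArea); print('w9 white',cv2.boundingRect(k),cast(c9,[np.array(cv2.boundingRect(k)[:2])+np.array(cv2.boundingRect(k)[2:])/2],.072), cast(c9,[(321.5,219)],.072))
t=cv2.imread('pics/t2.png'); u=proj(camera_model('top'),[.6212,-.2512,.072]).astype(int)
cv2.imwrite('pics/t2c.png',cv2.resize(t[u[1]-50:u[1]+90,u[0]-70:u[0]+70],None,fx=4,fy=4))
```

```text
w9 white (290, 187, 62, 68) [[ 0.62072206 -0.25113925]] [[ 0.62213973 -0.25153061]]
```

apply_moves(steps=[{"translation": [0.05,0.003,0],"rotation": [0,0,0]},{"translation": [0.13,0.008,0],"rotation": [0,0,0]},{"translation": [0.22,0.013,0],"rotation": [0,0,0]},{"translation": [0.32,0.018,0],"rotation": [0,0,0]},{"translation": [0.42,0.024,0],"rotation": [0,0,0]},{"translation": [0.51,0.03,0],"rotation": [0,0,0]},{"translation": [0.58,0.033,0],"rotation": [0,0,0]},{"translation": [0.63,0.035,0],"rotation": [0,0,0]},{"translation": [0.644,0.035,0],"rotation": [0,0,0]},{"translation": [0.644,0.035,0],"rotation": [0,0,0]}])

```text
t: 29.08
eef_pos: [0.6225, -0.2513, 0.1363]
ee_rot: [3.14, 0.002, -0.817]
force: [-1.1, 0.6, -0.4]
width: 0.0216
gripper_force: 12.0
```

```bash
python3 look.py w12
python3 - <<'E'
from h import *
im=grab_frame('side'); c=camera_model('side'); u=proj(c,[.621,-.251,.08]).astype(int); a=max(u[1]-110,0)
cv2.imwrite('pics/s2c.png',cv2.resize(im[a:u[1]+110,max(u[0]-130,0):u[0]+130],None,fx=2.5,fy=2.5))
print(get_state()['eef_pos'])
E
```

```text
29.0833 tcp [ 0.6225 -0.2513  0.1363] yaw -46.8 width 0.0216 12.03632492082761
[ 0.62129704 -0.25137674  0.13706603]
```

View pics/s2c.png

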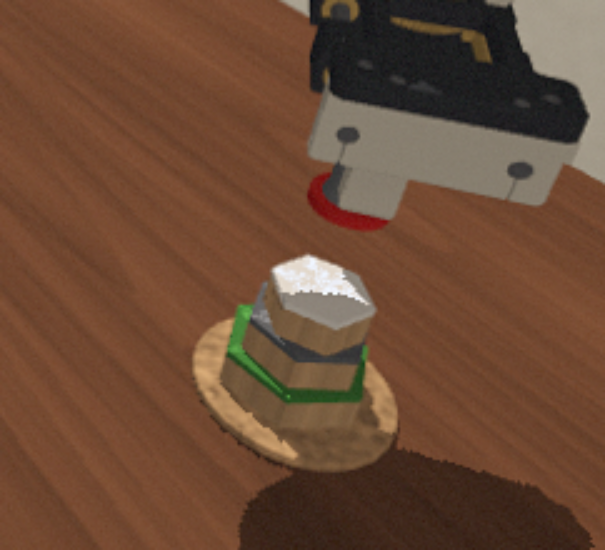

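The side view shows the neat three-tile stack with the miniature hanging upright on its axis. Lowering it.

apply_moves(steps=[{"translation": [0,0,-0.02],"rotation": [0,0,0]},{"translation": [0,0,-0.05],"rotation": [0,0,0]},{"translation": [0,0,-0.09],"rotation": [0,0,0]},{"translation": [0,0,-0.13],"rotation": [0,0,0]},{"translation": [0,0,-0.16],"rotation": [0,0,0]},{"translation": [0,0,-0.18],"rotation": [0,0,0]},{"translation": [0,0,-0.195],"rotation": [0,0,0]},{"translation": [0,0,-0.205],"rotation": [0,0,0]},{"translation": [0,0,-0.21],"rotation": [0,0,0]},{"translation": [0,0,-0.21],"rotation": [0,0,0]}])

```text
t: 30.02
eef_pos: [0.6221, -0.2515, 0.0857]
ee_rot: [-3.142, -0.0, -0.817]
force: [0.1, -0.3, -0.2]
width: 0.0214
gripper_force: 12.0
```

apply_moves(steps=[{"translation": [0,0,0],"rotation": [0,0,0]},{"translation": [0,0,0],"rotation": [0,0,0]},{"translation": [0,0,0],"rotation": [0,0,0]},{"translation": [0,0,0],"rotation": [0,0,0]},{"translation": [0,0,0],"rotation": [0,0,0]},{"translation": [0,0,0],"rotation": [0,0,0]},{"translation": [0,0,0],"rotation": [0,0,0]},{"translation": [0,0,0],"rotation": [0,0,0]},{"translation": [0,0,0],"rotation": [0,0,0]},{"translation": [0,0,0],"rotation": [0,0,0]}], jaw=-0.5)

```text
t: 30.85
eef_pos: [0.622, -0.2515, 0.0855]
ee_rot: [3.142, -0.0, -0.817]
force: [0.1, -0.0, 0.4]
width: 0.0656
gripper_force: 0.0
```

apply_moves(steps=[{"translation": [0,0,0.04],"rotation": [0,0,0]},{"translation": [0,0,0.1],"rotation": [0,0,0]},{"translation": [0,0,0.18],"rotation": [0,0,0]},{"translation": [0,0,0.28],"rotation": [0,0,0]},{"translation": [0,0,0.38],"rotation": [0,0,0]},{"translation": [0,0,0.48],"rotation": [0,0,0]},{"translation": [0,0,0.56],"rotation": [0,0,0]},{"translation": [0,0,0.56],"rotation": [0,0,0]},{"translation": [0,0,0.56],"rotation": [0,0,0]},{"translation": [0,0,0.56],"rotation": [0,0,0]}])

```text
t: 31.68
eef_pos: [0.6217, -0.2513, 0.2256]
ee_rot: [-3.141, 0.0, -0.817]
force: [-0.3, -0.6, -0.3]
width: 0.0658
gripper_force: 0.0
```

```bash
python3 look.py w13 red,.078,.6213,-.2513,60
python3 - <<'E'
from h import *
im=grab_frame('side'); c=camera_model('side'); u=proj(c,[.621,-.251,.08]).astype(int); a=max(u[1]-110,0)
A=cv2.resize(im[a:u[1]+110,max(u[0]-130,0):u[0]+130],(400,340)); B=cv2.resize(cv2.imread('pics/w13.png')[120:320,200:435],(400,340))
cv2.imwrite('pics/end.png',np.hstack([A,B]))
E
```

```text
31.6833 tcp [ 0.6217 -0.2513  0.2256] yaw -46.8 width 0.0658 0.0
red xy [ 0.6226 -0.2516] flat dir deg mod60 13 widths mm 32.7 33.9
   encl [ 0.6217 -0.2506] 23
```

View pics/end.png

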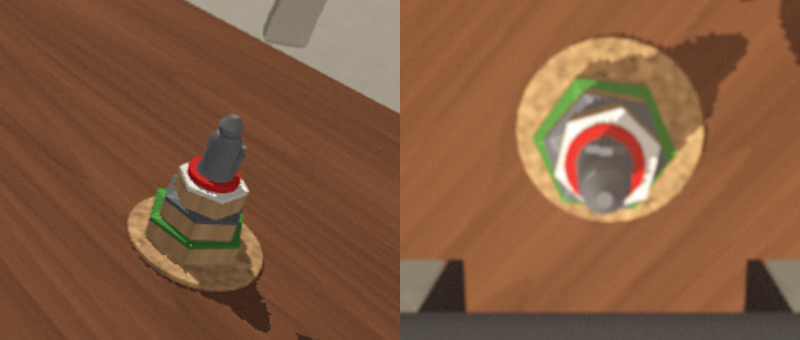

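Both views show the miniature upright and centred on the white tile, on a tidy stack, with the gripper clear. Handing in.

```bash
python3 -c "
from station import *
print(job_done())"
```

```text
the job is handed in; nothing more can be done
None
```

The hill is built on the coaster (green, grey and white tiles, then the red-based miniature upright on top), each piece about 3 mm or less off centre by camera; the job is handed in, but no verdict came back.

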